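# Back out jacking bolts, line up the fastener, hold the panel shut

### The arm

A 6-joint arm with a two-finger parallel gripper is mounted at the origin on a cart in front of the work surface, level with it; the furniture and walls round the work are solid. World frame = base frame: x ahead of the robot, y to its left, z up, the work surface at z = 0. Lengths are in mm, angles in rad, forces in N, time in s.
With the tool pointing down it reaches from about 275 to 1000 mm from the base axis. Payload 8.4 kg.
Tool frame: the origin (TCP) lies on the mounting face of the last link; the fingertips stand 173 mm ahead of it and the grasp point (between the pads) lies 155 mm ahead of it; z points along the fingers, y is the direction in which the jaws open and shut (so a half turn about z gives the same grasp; the last joint's range is limited). The gripper opens to 85 mm and grips with 20 to 120 N. Pads are 22 mm wide; open, the fingers measure 114 mm over their backs; the gripper's body (76 mm by 85 mm) begins 54 mm behind the grasp point. The pads swing forward as they close: fully open they stand 13 mm farther back than shut.
Start: joints at [-1.202, 0.353, 1.633, -0, 1.155, -0.002], TCP at [226.475, -582.528, 404.681] pointing down, gripper open.
Joint ranges: [-2.63, 2.63], [-0.92, 2.1], [0.06, 2.66], [-1.3, 4.44], [0, 2.69], [-3.02, 3.02]. Speed limits (rad/s): [2.22, 2.22, 2.79, 3.14, 3.14, 3.14].

### API

Orientations are given as [roll, pitch, yaw] about the fixed x, y, z axes, in that order (R = Rz(yaw) Ry(pitch) Rx(roll)).
In Python, from rig import r, grab_frame, spotter gives the robot as it stands.
- The arm moves only by the tool apply_moves, never from a script. Its argument "motion" is text: rows parted by semicolons, each of 5 numbers parted by spaces: the opening, from -1 (shut) to 1 (fully open), then the shift along the tool's x, y, z as a fraction of full scale, then the turn about the tool's z as a fraction of full scale. In form: hand x y z twist; .... A call has 1 to 20 rows; each row is the pose to reach, as a shift and turn from the pose commanded when the call began, along the tool's axes at that moment, turning the shorter way round; what a row does not reach only later rows make up. Full scale, the value 1, is 1 m for a shift and pi rad for a turn. A row lasts 1/12 s, in which the tool goes at most 41.7 mm and 7.16 degrees, less where a joint would pass 70% of its speed; a pose out of reach is approached as far as the arm can. A call with a number of a shift or a turn outside -1 to 1 is refused whole. A call with a gripper value outside its range is refused whole. The fingers move at their own pace and stop on an object; "squeeze" is the grip in N (left out, the last holds). Time passes only in rows, so rows that repeat a pose let the fingers close. It gives the time, the measured TCP pose, the force and the opening at its end, in the units of the state.
- r.sense(): the state, without advancing time (a new reading comes with each control period).
- grab_frame(name): name is "scene" or "top"; returns a dict with "img" (400x640x3 uint8, red, green, blue), "fx", "fy", "cx", "cy" (pixels), "R" (3x3) and "t" (3): a world point X has camera coordinates R X + t. Camera axes: x right, y down, z forward; pixel columns grow to the right and rows downward; lengths in mm; the calibration is good to about 2 mm. A picture is of the moment at which its call begins. There is no depth.
- r.sign_off(): hands the job in, once; it reports no verdict.
Trained networks look in the newest picture that a camera, given by its name, has taken for a name from the list of things; names that differ only in an ending like _2 or _b are one class to them, and where a whole thing is asked for, a point or a joint stands for the part that bears it (a point fixed in the world has none). Each returns a list of dicts, best first, with "conf" (0 to 1); they miss things now and then, are a little off and sometimes report something else, mostly with a low value. They report only what shows in the picture. A call takes as long as a camera call.
- spotter.boxes_of(query, camera): "point" ([x, y, z] in mm, in world coordinates, good to about 4 mm: the middle of the surface that is visible of it).
- spotter.place_of(query, camera): "point" ([x, y, z] in mm, in world coordinates, good to about 4 mm: a listed point, or the origin of a listed thing).
The state is a dict: "clock": time; "qpos": joint angles; "qvel": joint speeds; "joint_efforts": joint torques, N m; "eef_pos": TCP position; "tcp_rot": TCP orientation; "contact_force": force on the tool from outside, world axes, zero at the start; "wrist_torque": the same for the moment, N m; "opening": opening from 0.0 (shut) to 1.0 (fully open).
Only numpy, scipy, OpenCV 4.12 (cv2) and the standard library are available. Lean on these libraries where they do the work, as an engineer would, in place of code of your own. Each camera call takes 0.05 s, during which the arm holds its last target.

### The job

Close the access panel of the housing on the bench. First turn both captive jacking bolts (T-bars at the two ends of the panel) counter-clockwise, seen from above, to their end stops; then turn the quarter-turn fastener in the middle clockwise until its wing is in line with the index ribs on the panel; then push the sprung panel all the way down onto the frame and keep it pressed there: finish while still holding it down, without letting go.

Things in the scene. Friction and masses are not known exactly. Their poses are not given: they have to be found in the camera images.
- housing: Grey cast box fixed to the bench, foot 176 x 316 mm, turned up to 25 degrees; aluminium frame round its open top, 55 mm up. Origin: centre of underside; y along its long side, z up. Inside, a slot runs along y: the T-foot under each bolt and the fastener enters it only when its bar or wing lies along the housing's y within about 0.23 rad; otherwise it stops the panel after 2 mm.
- panel (a joint): Travel of the access panel straight down, m: 0 = up on its springs, 10 mm clear of the frame; 0.010 = flush on the frame (hard stop). Springs lift it: it takes about 4 N to start it down and 10 N to hold it fully down; it springs up when let go.
- panel_top (a point): Centre of the panel's upper face (aluminium plate 148 x 288 x 4 mm, long side along the housing's y), under the fastener; axes as the housing's. 69 mm above the bench when up, 59 mm when flush. It may be pushed down on its bare face (e.g. 48 mm along y from the centre) or by the fastener or a bolt.
- bolt_left (a joint): Angle of the left jacking bolt (housing's +y end), rad, counter-clockwise from above positive: 0 = backed out to the end stop, bar along the housing's y axis; -1.45 = other stop. Starts between -1.3 and -0.75. Stiff (0.04 N m), stays where left.
- bolt_left_grip (a point): Grip point of the left bolt, on its vertical axis, 97 mm along +y from the panel's centre, 26 mm above the panel's face. Dark steel T-bar: 46 mm long along this point's y, 12 mm thick along its x, from 12 to 40 mm above the panel's face, on a round collar 26 mm in diameter and 5 mm high.
- bolt_right (a joint): Angle of the right jacking bolt (housing's -y end), same meaning and range of starts as bolt_left.
- bolt_right_grip (a point): Grip point of the right bolt, 97 mm along -y from the panel's centre; same shape, sizes and axes as bolt_left_grip.
- fastener (a joint): Angle of the quarter-turn fastener in the panel's middle, rad, counter-clockwise from above positive: 0 = its wing in line with the two dark index ribs on the panel (along the housing's y). Starts between 0.6 and 1.3. No stop at 0: it can be turned past it, to -0.6. Stiff (0.04 N m), stays where left.
- fastener_grip (a point): Grip point of the fastener, on its vertical turning axis over the panel's centre, 26 mm above the panel's face. Bright steel disc 48 mm in diameter and 4 mm high with an upright wing: 38 mm long along this point's y axis, 11 mm thick along its x axis, its top 39 mm above the panel's face.

How it is judged:
By the outcome, as a careful person would: the job done as asked, in the order asked, and still so for the second after the job is handed in, while the arm keeps its last pose, push and grip.
It also fails if it takes over 56 s, if anything falls off the work surface, if the arm or the gripper's body presses on something with over 40 N, if the wrist force passes 120 N, or if a joint passes its speed limit or range.

## Working session

There is one attempt and no reset: what is moved stays moved. The work goes in short steps, Python scripts to look and compute and a tool call to move; the robot and the scene stay as the last step left them, time stands still between calls to the robot, and variables do not carry over. Pictures are saved under pics/ and viewed, and the job is handed in when it is done.

Besides the shell and the picture viewer there is one more tool, called after "Emit:" as name(argument=value, ...) on one line, values as JSON. apply_moves: Moves the arm, as the interface text tells. Its arguments: {"type":"object","properties":{"motion":{"type":"string"},"squeeze":{"type":"number"}},"required":["motion"]}

```bash
ls; mkdir -p pics; python3 - <<'E'
from rig import r, grab_frame, spotter
import cv2,json
print(r.sense())
for n in ("scene","top"):
    f=grab_frame(n); cv2.imwrite(f"pics/{n}0.png",f["img"][:,:,::-1]); print(n,f["fx"],f["cx"],f["cy"],f["R"],f["t"])
    for q in ("panel_top","bolt_left_grip","bolt_right_grip","fastener_grip","housing"):
        print(q,[(d["point"],round(d["conf"],2)) for d in spotter.place_of(q,n)][:3])
E
```

```text
pics
{'clock': 0.0, 'qpos': array([-1.20238055e+00,  3.53684533e-01,  1.63414629e+00,  1.14285447e-05,
        1.15518476e+00, -2.40636895e-03]), 'qvel': array([ 0.00092925, -0.00094847, -0.00154691, -0.00025448, -0.00082195,
       -0.00079533]), 'joint_efforts': array([-3.39101352e-03, -6.05255055e+01, -3.42080283e+01, -3.07261771e-04,
        9.61488462e-03, -7.41623808e-06]), 'eef_pos': array([ 226.40238477, -582.30128092,  403.93357496]), 'tcp_rot': array([-3.14016975e+00, -1.38731274e-05,  3.70817519e-01]), 'contact_force': array([ 0.89747765,  0.13496223, -0.44400536]), 'wrist_torque': array([-0.01666966,  0.01446953, -0.05989624]), 'opening': 1.0037393911088865}
scene 442.7924605113736 327.57852606088977 195.40060423373066 [[-0.68364032 -0.72955063  0.01979396]
 [-0.53117909  0.47878694 -0.69900775]
 [ 0.50048445 -0.48838402 -0.7148401 ]] [432.32726851 323.89777569 636.19690054]
panel_top [([593.1, 106.5, 64.3], 0.87)]
bolt_left_grip [([595.6, 202.8, 94.8], 0.96)]
bolt_right_grip [([593.2, 12.3, 96.6], 0.89)]
fastener_grip [([598.2, 110.5, 97.2], 0.7)]
housing [([593.0, 103.2, -1.1], 0.94)]
top 442.1846995329693 318.96139622600396 191.40368319514016 [[ 6.39534632e-05 -9.99995906e-01 -2.86075445e-03]
 [-9.96450123e-01  1.77107013e-04 -8.41850387e-02]
 [ 8.41852007e-02  2.85598305e-03 -9.96446032e-01]] [ 35.72491817 567.92716561 885.32009464]
panel_top [([595.2, 107.4, 72.5], 0.92)]
bolt_left_grip [([593.6, 206.4, 93.5], 0.62)]
bolt_right_grip [([596.0, 11.4, 97.3], 0.78)]
fastener_grip [([593.2, 107.3, 93.8], 0.96)]
housing [([599.1, 107.6, -0.3], 0.56)]
```

```bash
python3 - <<'E'
import cv2
a=cv2.imread("pics/top0.png"); cv2.imwrite("pics/topc.png",cv2.resize(a[180:360,150:410],None,fx=3,fy=3,interpolation=cv2.INTER_CUBIC))
E
```

```text
(no output)
```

View pics/top0.png

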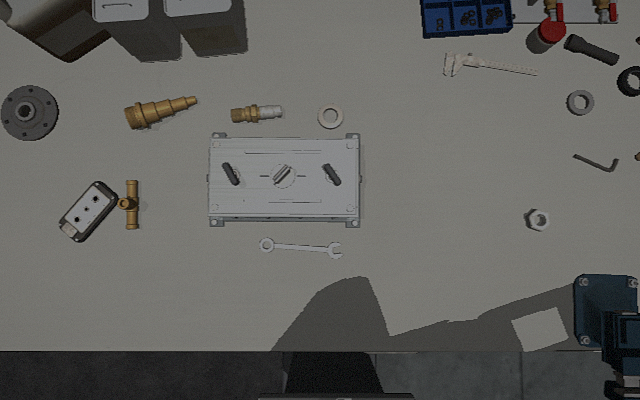

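View pics/scene0.png

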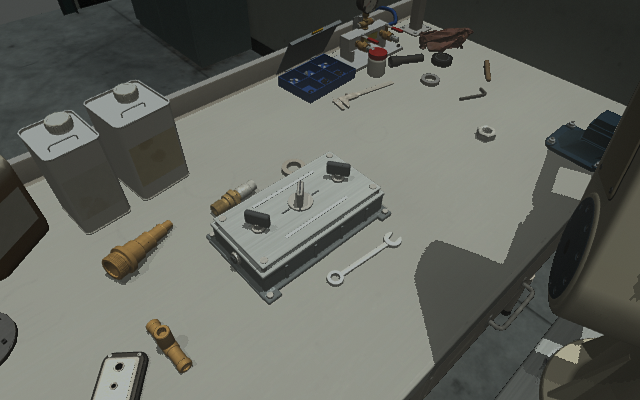

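View pics/topc.png

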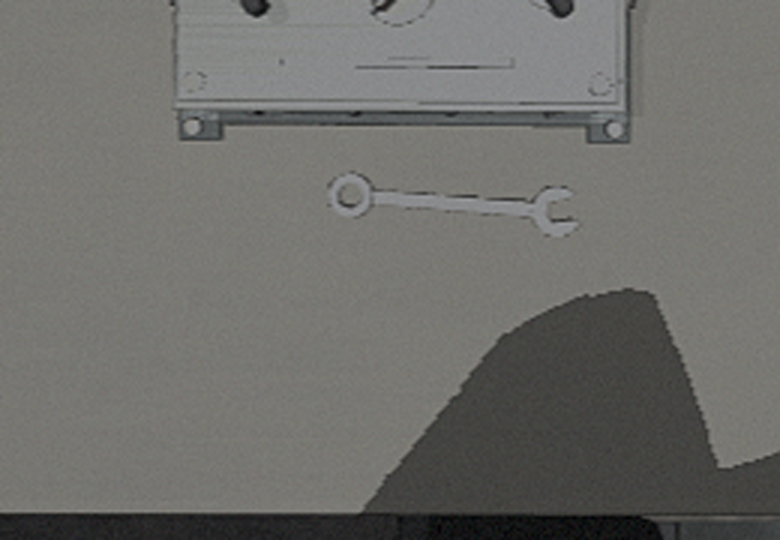

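The first view shows the housing at about px (284,180), nearly square to the world axes. The bars are at px (231,173) and (332,174) and the wing at (282,173). I'll rectify the picture at the height of the bar tops to get the angles.

```bash
cat > h.py <<'E'
import numpy as np,cv2
from rig import r, grab_frame, spotter
# rectified: row 0 = x1 (far), col 0 = y1 (left); s px per mm
def rect(f,z,x0,x1,y0,y1,s):
    K=np.array([[f["fx"],0,f["cx"]],[0,f["fy"],f["cy"]],[0,0,1]])
    R=np.array(f["R"]);t=np.array(f["t"])
    M=np.array([[0,-1/s,x1],[-1/s,0,y1],[0,0,z],[0,0,1]])
    H=K@np.c_[R,t]@M
    return cv2.warpPerspective(f["img"],H,(int((y1-y0)*s),int((x1-x0)*s)),flags=cv2.INTER_CUBIC|cv2.WARP_INVERSE_MAP)
def proj(f,X):
    c=np.array(f["R"])@np.array(X)+np.array(f["t"]); return np.array([f["fx"]*c[0]/c[2]+f["cx"],f["fy"]*c[1]/c[2]+f["cy"]])
E
python3 - <<'E'
from h import *
f=grab_frame("top")
for z in (109,69):
    m=rect(f,z,500,690,-60,270,2.4); cv2.imwrite(f"pics/r{z}.png",m[:,:,::-1])
E
```

```text
(no output)
```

View pics/r109.png

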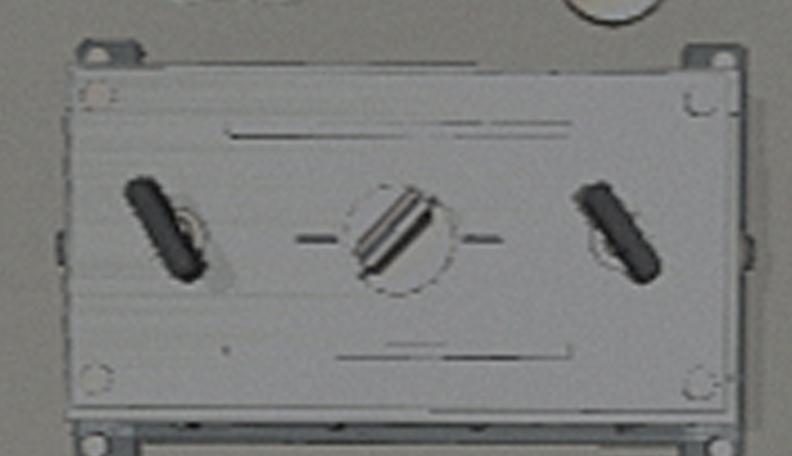

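View pics/r69.png

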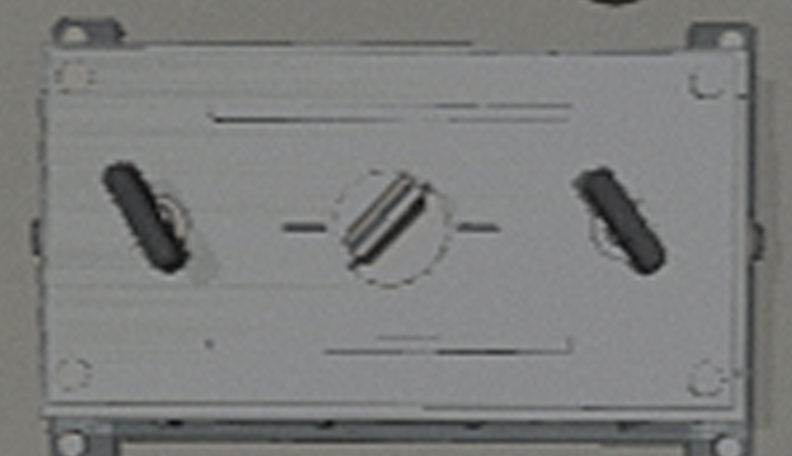

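```bash
cat >> h.py <<'E'
def pca(mask):
    ys,xs=np.nonzero(mask); p=np.c_[xs,ys].astype(float); c=p.mean(0); w,v=np.linalg.eigh(np.cov((p-c).T)); return c,v[:,1],4*np.sqrt(w)
def plan(x,y,z,yaw):
    s=r.sense(); p=s["eef_pos"]; a=s["tcp_rot"][2]
    d=np.array([x,y,z])-p
    tx=np.array([np.cos(a),np.sin(a),0]);ty=np.array([np.sin(a),-np.cos(a),0])
    dy=(yaw-a+np.pi)%(2*np.pi)-np.pi
    print("now",p.round(1),"yaw",round(a,3),"q",s["qpos"].round(2),"F",s["contact_force"].round(1),"op",round(s["opening"],3),"t",s["clock"])
    print("shift x y z twist: %.4f %.4f %.4f %.4f"%(d@tx/1000,d@ty/1000,-d[2]/1000,-dy/np.pi))
E
python3 - <<'E'
from h import *
f=grab_frame("top"); s=4;x1,y1=640,240
m=rect(f,107,550,x1,-30,y1,s)
g=cv2.cvtColor(m,cv2.COLOR_RGB2GRAY)
print(np.percentile(g,[1,5,50,95]))
n,l,st,ce=cv2.connectedComponentsWithStats((g<75).astype(np.uint8))
for i in range(1,n):
    if st[i,4]>300:
        c,v,w=pca(l==i); v=v*(-np.sign(v[0]))  # pointing left(+y)
        # left=+y, up=+x ; dir x=-v1,y=-v0 ; angle: sin=-x
        print(st[i,4],"x %.1f y %.1f"%(x1-c[1]/s,y1-c[0]/s),"th %.3f"%np.arctan2(v[1],-v[0]),w/s)
cv2.imwrite("pics/w.png",cv2.resize(m[100:260,400:680][:,:,::-1],None,fx=2.5,fy=2.5))
plan(594,201.5,320,0.5)
E
```

```text
[ 35.  64. 137. 141.]
10603 x 594.5 y 201.4 th -1.019 [16.23219815 53.8102209 ]
10092 x 593.5 y 11.8 th -0.957 [15.84912011 52.56188743]
535 x 599.8 y 103.5 th 0.832 [ 1.89704841 25.07206882]
2463 x 588.6 y 103.6 th 0.780 [ 5.11710475 44.45460718]
425 x 590.5 y 138.1 th -0.009 [ 2.02398831 17.49076457]
now [ 226.5 -582.5  404.7] yaw 0.371 q [-1.2   0.35  1.63  0.    1.16 -0.  ] F [0.3 0.  0.1] op 1.002 t 0.7
shift x y z twist: 0.6266 -0.5976 0.0847 -0.0411
```

View pics/w.png

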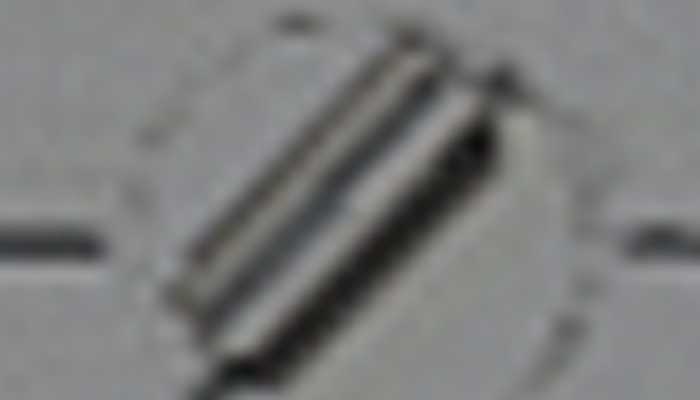

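Emit:
apply_moves(motion="0.2 0.627 -0.598 0.085 -0.05;0.2 0.627 -0.598 0.085 -0.05;0.2 0.627 -0.598 0.085 -0.05;0.2 0.627 -0.598 0.085 -0.05;0.2 0.627 -0.598 0.085 -0.05;0.2 0.627 -0.598 0.085 -0.05;0.2 0.627 -0.598 0.085 -0.05;0.2 0.627 -0.598 0.085 -0.05;0.2 0.627 -0.598 0.085 -0.05;0.2 0.627 -0.598 0.085 -0.05;0.2 0.627 -0.598 0.085 -0.05;0.2 0.627 -0.598 0.085 -0.05;0.2 0.627 -0.598 0.085 -0.05;0.2 0.627 -0.598 0.085 -0.05;0.2 0.627 -0.598 0.085 -0.05;0.2 0.627 -0.598 0.085 -0.05;0.2 0.627 -0.598 0.085 -0.05;0.2 0.627 -0.598 0.085 -0.05;0.2 0.627 -0.598 0.085 -0.05;0.2 0.627 -0.598 0.085 -0.05", squeeze=40)

```text
clock: 2.37
eef_pos: [579.0, 170.7, 323.2]
tcp_rot: [3.141, -0.0, 0.528]
contact_force: [1.6, -0.5, -0.3]
opening: 0.601
```

```bash
python3 -c "
from h import *
plan(594,201.5,252,0.53)"
```

```text
now [579.  170.7 323.2] yaw 0.528 q [ 0.28  0.41  1.75 -0.    0.98  1.33] F [ 1.6 -0.5 -0.3] op 0.601 t 2.3667
shift x y z twist: 0.0285 -0.0191 0.0712 -0.0006
```

Emit:
apply_moves(motion="0.2 0.0285 -0.019 0 0;0.2 0.0285 -0.019 0 0;0.2 0.0285 -0.019 0 0;0.2 0.0285 -0.019 0 0")

```text
clock: 2.7
eef_pos: [593.1, 199.1, 323.0]
tcp_rot: [3.142, 0.001, 0.529]
contact_force: [0.2, 0.4, 0.2]
opening: 0.604
```

```bash
python3 -c "
from h import *
plan(594,201.5,252,0.53)
f=grab_frame('scene');cv2.imwrite('pics/s1.png',cv2.resize(f['img'][120:320,180:440,::-1],None,fx=3,fy=3))"
```

```text
now [593.1 199.1 323. ] yaw 0.529 q [ 0.32  0.44  1.7  -0.    1.    1.36] F [0.2 0.4 0.2] op 0.604 t 2.7
shift x y z twist: 0.0020 -0.0016 0.0710 -0.0005
```

View pics/s1.png

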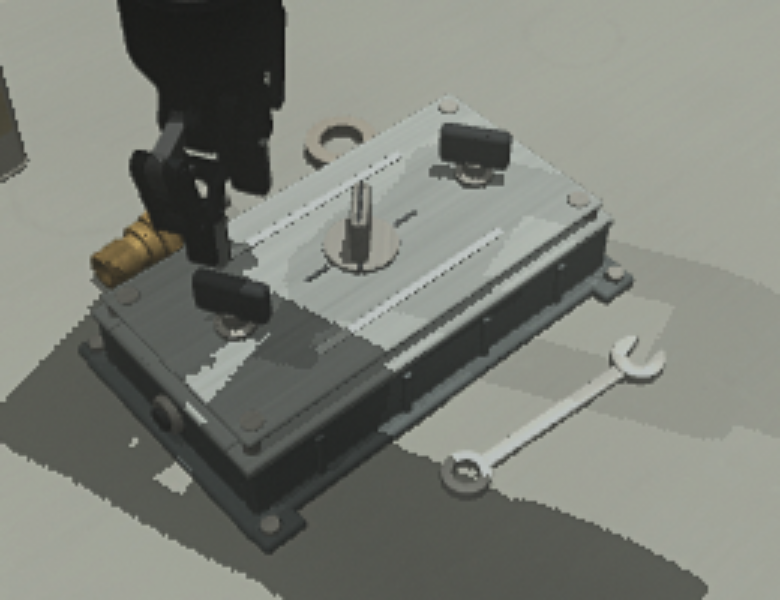

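The gripper is above the left bolt (at px (230,300) in the crop) with its jaws across the bar. Next I lower it, close on the bar and check.

Emit:
apply_moves(motion="0.2 0.0025 -0.0027 0.03 0;0.2 0.0025 -0.0027 0.06 0;0.2 0.0025 -0.0027 0.071 0;0.2 0.0025 -0.0027 0.071 0;-1 0.0025 -0.0027 0.071 0;-1 0.0025 -0.0027 0.071 0;-1 0.0025 -0.0027 0.071 0;-1 0.0025 -0.0027 0.071 0;-1 0.0025 -0.0027 0.071 0;-1 0.0025 -0.0027 0.071 0")

```text
clock: 3.58
eef_pos: [594.8, 203.0, 253.6]
tcp_rot: [3.141, -0.002, 0.528]
contact_force: [-0.0, 0.5, 4.3]
opening: 0.146
```

```bash
python3 -c "
from h import *
plan(594,203,252,1.57)
f=grab_frame('scene');cv2.imwrite('pics/s2.png',cv2.resize(f['img'][120:320,180:440,::-1],None,fx=3,fy=3))"
```

```text
now [594.8 203.  253.6] yaw 0.528 q [ 0.33  0.53  1.74 -0.    0.87  1.37] F [-0.   0.5  4.3] op 0.146 t 3.5833
shift x y z twist: -0.0007 -0.0004 0.0016 -0.3317
```

View pics/s2.png

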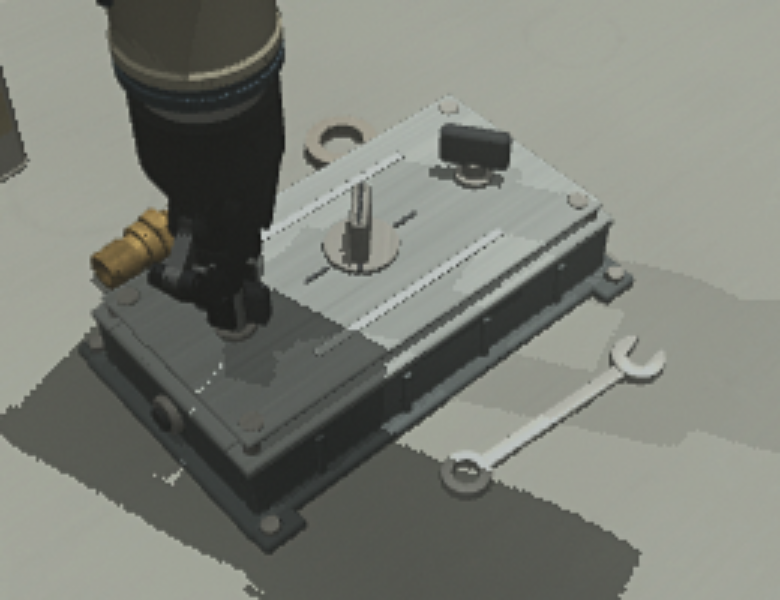

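The left bolt is gripped: the opening reads 12.4 mm, which matches the 12 mm bar. I'll turn it counter-clockwise (negative twist).

Emit:
apply_moves(motion="-1 0 0 -0.0015 -0.035;-1 0 0 -0.0015 -0.07;-1 0 0 -0.0015 -0.105;-1 0 0 -0.0015 -0.14;-1 0 0 -0.0015 -0.175;-1 0 0 -0.0015 -0.21;-1 0 0 -0.0015 -0.245;-1 0 0 -0.0015 -0.275;-1 0 0 -0.0015 -0.3;-1 0 0 -0.0015 -0.315;-1 0 0 -0.0015 -0.315;-1 0 0 -0.0015 -0.315")

```text
clock: 4.63
eef_pos: [595.2, 202.8, 254.3]
tcp_rot: [3.139, -0.0, 1.516]
contact_force: [5.2, -2.2, 2.4]
opening: 0.147
```

```bash
python3 -c "
from h import *
plan(594,203,252,1.57)
print(r.sense()['wrist_torque'])"
```

```text
now [595.2 202.8 254.3] yaw 1.516 q [ 0.33  0.53  1.74 -0.    0.87  0.38] F [ 5.2 -2.2  2.4] op 0.147 t 4.6333
shift x y z twist: 0.0002 -0.0012 0.0023 -0.0172
[-0.20829514 -0.93467357  0.02797927]
```

Emit:
apply_moves(motion="-1 0 0.0005 0 -0.01;-1 0 0.0005 0 -0.017;-1 0 0.0005 0 -0.022;-1 0 0.0005 0 -0.022")

```text
clock: 4.97
eef_pos: [595.4, 202.8, 254.3]
tcp_rot: [3.14, -0.0, 1.587]
contact_force: [4.9, -0.7, 4.1]
opening: 0.149
```

```bash
python3 -c "
from h import *
plan(594,203,252,1.57)
print(r.sense()['wrist_torque'])"
```

```text
now [595.4 202.8 254.3] yaw 1.587 q [ 0.33  0.53  1.74 -0.    0.87  0.31] F [ 4.9 -0.7  4.1] op 0.149 t 4.9667
shift x y z twist: 0.0002 -0.0014 0.0023 0.0054
[-0.21830216 -0.85653993  0.0030556 ]
```

Emit:
apply_moves(motion="-1 0 0.0005 0 -0.01;-1 0 0.0005 0 -0.018;-1 0 0.0005 0 -0.018;-1 0 0.0005 0 -0.018")

```text
clock: 5.3
eef_pos: [595.6, 202.8, 254.1]
tcp_rot: [3.141, -0.0, 1.641]
contact_force: [4.9, -1.4, 4.3]
opening: 0.146
```

```bash
python3 -c "
from h import *
plan(594,203,252,1.57)
print(r.sense()['wrist_torque'])"
```

```text
now [595.6 202.8 254.1] yaw 1.641 q [ 0.33  0.53  1.74 -0.    0.88  0.26] F [ 4.9 -1.4  4.3] op 0.146 t 5.3
shift x y z twist: 0.0003 -0.0016 0.0021 0.0228
[-0.23041954 -0.79087679 -0.33576328]
```

Torque about z rose to -0.34 N m with no further turn of the bar, so it is on the stop. Release and lift.

Emit:
apply_moves(motion="0.2 0 0 0 0;0.2 0 0 0 0;0.2 0 0 0 0;0.2 0 0 0 0;0.2 0 0 -0.03 0;0.2 0 0 -0.065 0;0.2 0 0 -0.065 0")

```text
clock: 5.88
eef_pos: [596.9, 203.5, 324.4]
tcp_rot: [3.135, -0.002, 1.643]
contact_force: [1.5, 0.3, 0.9]
opening: 0.596
```

```bash
python3 -c "
from h import *
plan(594,9.6,320,0.6)"
```

```text
now [596.9 203.5 324.4] yaw 1.643 q [0.33 0.44 1.69 0.   1.   0.25] F [1.5 0.3 0.9] op 0.596 t 5.8833
shift x y z twist: -0.1932 -0.0169 0.0044 0.3320
```

Emit:
apply_moves(motion="0.2 -0.193 -0.016 0 0.332;0.2 -0.193 -0.016 0 0.332;0.2 -0.193 -0.016 0 0.332;0.2 -0.193 -0.016 0 0.332;0.2 -0.193 -0.016 0 0.332;0.2 -0.193 -0.016 0 0.332;0.2 -0.193 -0.016 0 0.332;0.2 -0.193 -0.016 0 0.332;0.2 -0.193 -0.016 0 0.332;0.2 -0.193 -0.016 0 0.332;0.2 -0.193 -0.016 0 0.332")

```text
clock: 6.8
eef_pos: [593.1, 9.2, 318.6]
tcp_rot: [-3.141, 0.0, 0.602]
contact_force: [-0.7, 0.8, 0.6]
opening: 0.599
```

```bash
python3 -c "
from h import *
plan(595,9.8,252,0.6)
f=grab_frame('scene');cv2.imwrite('pics/s3.png',cv2.resize(f['img'][120:320,180:440,::-1],None,fx=3,fy=3))
f=grab_frame('top');m=rect(f,107,500,690,-60,270,2.4); cv2.imwrite('pics/t3.png',m[:,:,::-1])"
```

```text
now [593.1   9.2 318.6] yaw 0.602 q [0.01 0.4  1.78 0.   0.97 0.98] F [-0.7  0.8  0.6] op 0.599 t 6.8
shift x y z twist: 0.0019 0.0006 0.0666 0.0006
```

View pics/s3.png

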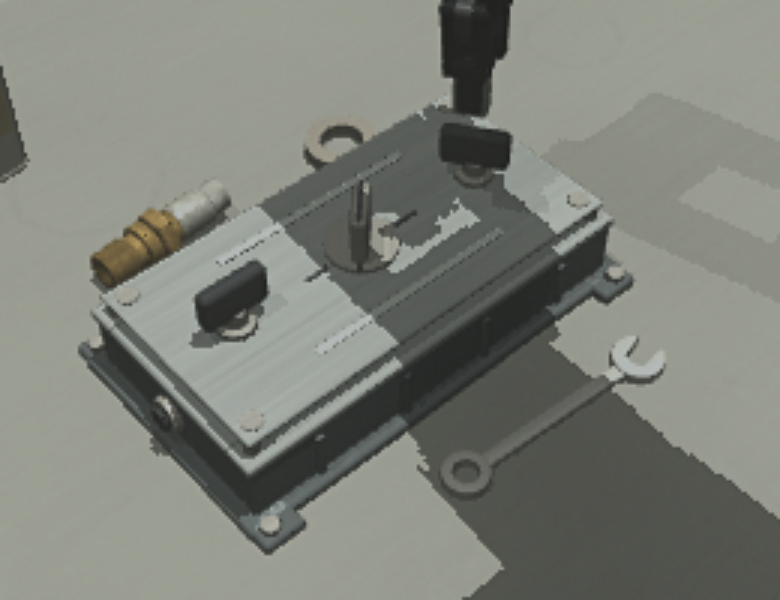

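View pics/t3.png

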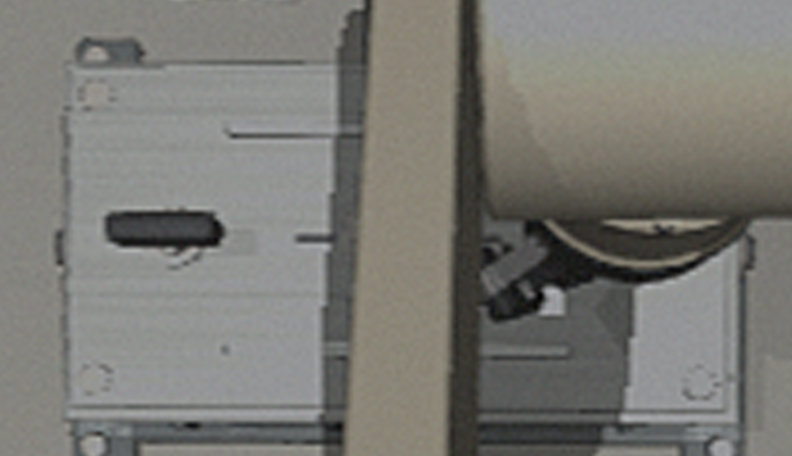

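The left bar lies along y, at t3 px (163,229). Now I grip the right bolt.

Emit:
apply_moves(motion="0.2 0.002 0.0005 0.03 0;0.2 0.002 0.0005 0.055 0;0.2 0.002 0.0005 0.0645 0;0.2 0.002 0.0005 0.0645 0;-1 0.002 0.0005 0.0645 0;-1 0.002 0.0005 0.0645 0;-1 0.002 0.0005 0.0645 0;-1 0.002 0.0005 0.0645 0;-1 0.002 0.0005 0.0645 0;-1 0.002 0.0005 0.0645 0")

```text
clock: 7.73
eef_pos: [595.5, 10.2, 255.3]
tcp_rot: [3.141, -0.002, 0.6]
contact_force: [-0.4, 6.0, 5.1]
opening: 0.139
```

```bash
python3 -c "
from h import *
plan(595,9.8,254,1.64)
print(r.sense()['wrist_torque'])
f=grab_frame('scene');cv2.imwrite('pics/s4.png',cv2.resize(f['img'][120:320,180:440,::-1],None,fx=3,fy=3))"
```

```text
now [595.5  10.2 255.3] yaw 0.6 q [0.01 0.48 1.81 0.   0.84 0.98] F [-0.4  6.   5.1] op 0.139 t 7.7333
shift x y z twist: -0.0007 0.0000 0.0013 -0.3310
[0.85537341 0.13619039 0.0131996 ]
```

View pics/s4.png

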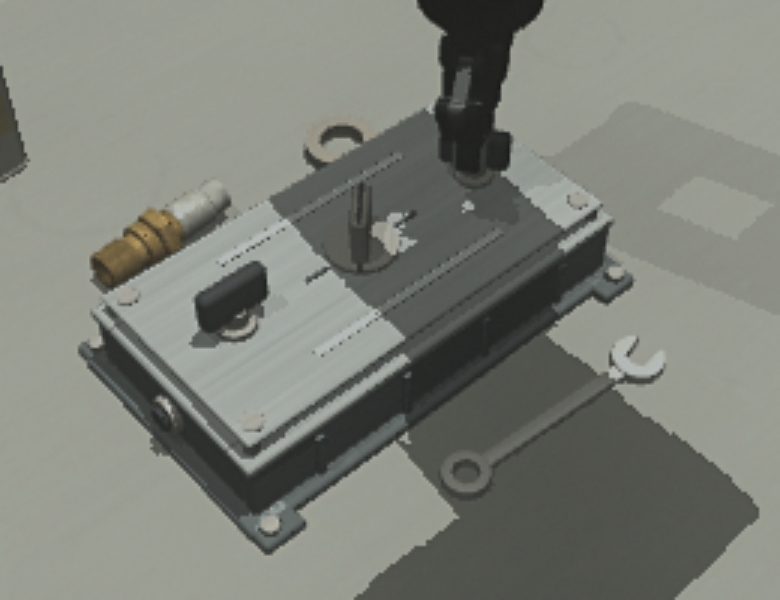

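The right bolt is gripped (11.8 mm opening, px (475,160) in the crop). Turning it.

Emit:
apply_moves(motion="-1 0 0 -0.001 -0.035;-1 0 0 -0.001 -0.07;-1 0 0 -0.001 -0.105;-1 0 0 -0.001 -0.14;-1 0 0 -0.001 -0.175;-1 0 0 -0.001 -0.21;-1 0 0 -0.001 -0.245;-1 0 0 -0.001 -0.275;-1 0 0 -0.001 -0.295;-1 0 0 -0.001 -0.31;-1 0 0 -0.001 -0.31;-1 0 0 -0.001 -0.31")

```text
clock: 8.78
eef_pos: [594.8, 10.6, 255.4]
tcp_rot: [-3.14, -0.001, 1.574]
contact_force: [-3.4, 8.8, 3.6]
opening: 0.138
```

```bash
python3 -c "
from h import *
plan(595,9.8,254,1.64)
print(r.sense()['wrist_torque'])"
```

```text
now [594.8  10.6 255.4] yaw 1.574 q [0.01 0.48 1.81 0.   0.85 0.01] F [-3.4  8.8  3.6] op 0.138 t 8.7833
shift x y z twist: -0.0008 0.0002 0.0014 -0.0210
[ 1.51432508  0.54922393 -0.07843799]
```

Emit:
apply_moves(motion="-1 0 0 0 -0.01;-1 0 0 0 -0.02;-1 0 0 0 -0.02;-1 0 0 0 -0.02")

```text
clock: 9.12
eef_pos: [594.7, 10.6, 255.4]
tcp_rot: [-3.14, -0.002, 1.635]
contact_force: [-4.0, 8.7, 5.5]
opening: 0.137
```

```bash
python3 -c "
from h import *
plan(595,9.8,254,1.64)
print(r.sense()['wrist_torque'])"
```

```text
now [594.7  10.6 255.4] yaw 1.635 q [ 0.01  0.48  1.81  0.    0.85 -0.05] F [-4.   8.7  5.5] op 0.137 t 9.1167
shift x y z twist: -0.0008 0.0002 0.0014 -0.0015
[ 1.38414024  0.5567798  -0.61030469]
```

The torque is -0.61 N m, so the right bolt is on its stop. Release, lift, and move over the fastener.

Emit:
apply_moves(motion="0.2 0 0 0 0;0.2 0 0 0 0;0.2 0 0 0 0;0.2 0 0 0 0;0.2 0 0 -0.03 0;0.2 0 0 -0.065 0;0.2 0 0 -0.065 0")

```text
clock: 9.7
eef_pos: [597.4, 9.7, 326.1]
tcp_rot: [3.133, 0.001, 1.637]
contact_force: [1.9, -0.0, 0.8]
opening: 0.6
```

```bash
python3 -c "
from h import *
plan(595,106.3,320,2.37)"
```

```text
now [597.4   9.7 326.1] yaw 1.637 q [ 0.01  0.39  1.77 -0.    0.97 -0.05] F [ 1.9 -0.   0.8] op 0.6 t 9.7
shift x y z twist: 0.0966 0.0040 0.0061 -0.2334
```

Emit:
apply_moves(motion="0.2 0.0965 0.004 0.004 -0.233;0.2 0.0965 0.004 0.004 -0.233;0.2 0.0965 0.004 0.004 -0.233;0.2 0.0965 0.004 0.004 -0.233;0.2 0.0965 0.004 0.004 -0.233;0.2 0.0965 0.004 0.004 -0.233;0.2 0.0965 0.004 0.004 -0.233;0.2 0.0965 0.004 0.004 -0.233;0.2 0.0965 0.004 0.004 -0.233")

```text
clock: 10.45
eef_pos: [592.9, 106.2, 316.3]
tcp_rot: [3.142, 0.0, 2.365]
contact_force: [0.3, 0.1, 0.3]
opening: 0.601
```

```bash
python3 -c "
from h import *
plan(595,106.3,254,2.37)
f=grab_frame('scene');cv2.imwrite('pics/s5.png',cv2.resize(f['img'][120:320,180:440,::-1],None,fx=3,fy=3))
f=grab_frame('top');m=rect(f,107,500,690,-60,270,2.4); cv2.imwrite('pics/t5.png',m[:,:,::-1])"
```

```text
now [592.9 106.2 316.3] yaw 2.365 q [ 0.17  0.41  1.76 -0.    0.97 -0.62] F [0.3 0.1 0.3] op 0.601 t 10.45
shift x y z twist: -0.0014 0.0016 0.0623 -0.0016
```

View pics/s5.png

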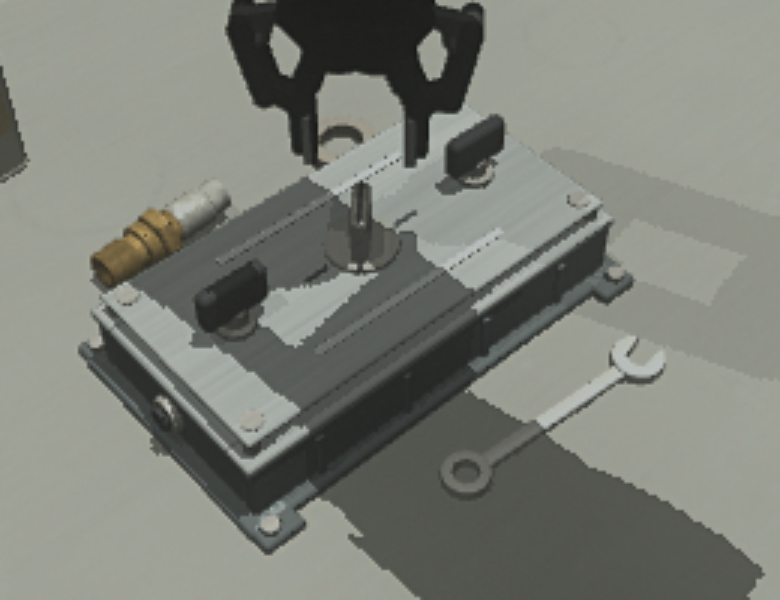

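View pics/t5.png

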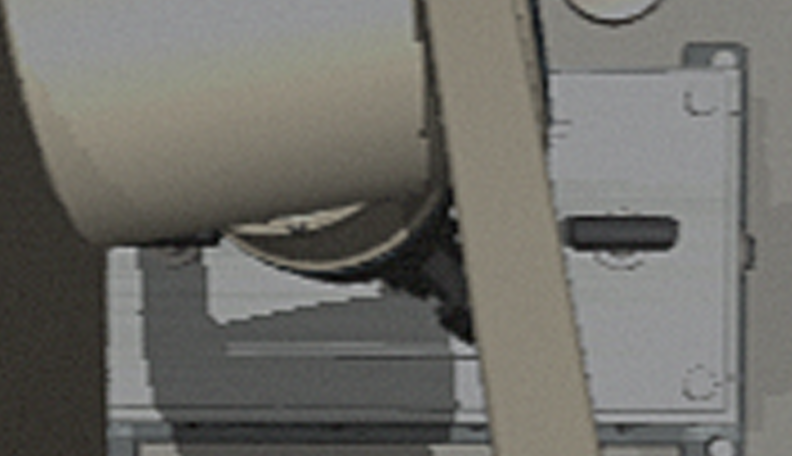

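Both bars now lie along y (the right one at t5 px (620,232)). The jaws are across the wing, so I lower and grip.

Emit:
apply_moves(motion="0.2 -0.0014 0.0016 0.03 0;0.2 -0.0014 0.0016 0.05 0;0.2 -0.0014 0.0016 0.061 0;0.2 -0.0014 0.0016 0.061 0;-1 -0.0014 0.0016 0.061 0;-1 -0.0014 0.0016 0.061 0;-1 -0.0014 0.0016 0.061 0;-1 -0.0014 0.0016 0.061 0;-1 -0.0014 0.0016 0.061 0;-1 -0.0014 0.0016 0.061 0")

```text
clock: 11.38
eef_pos: [595.2, 106.4, 256.2]
tcp_rot: [3.141, 0.001, 2.369]
contact_force: [-1.0, -3.4, 4.0]
opening: 0.12
```

```bash
python3 -c "
from h import *
plan(595,106.3,255,1.562)
print(r.sense()['wrist_torque'])
f=grab_frame('scene');cv2.imwrite('pics/s6.png',cv2.resize(f['img'][120:320,180:440,::-1],None,fx=3,fy=3))"
```

```text
now [595.2 106.4 256.2] yaw 2.369 q [ 0.17  0.49  1.79 -0.    0.85 -0.62] F [-1.  -3.4  4. ] op 0.12 t 11.3833
shift x y z twist: 0.0001 -0.0002 0.0012 0.2568
[-0.45598937  0.10465687  0.04333966]
```

View pics/s6.png

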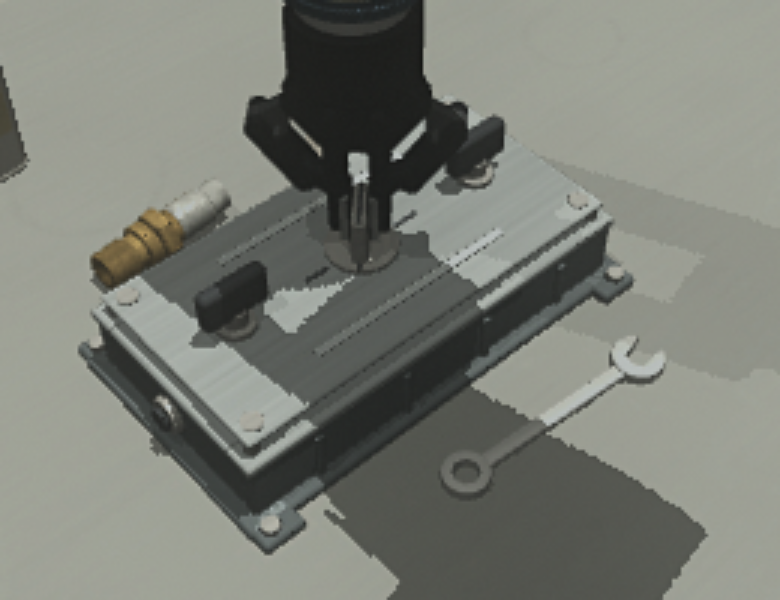

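Emit:
apply_moves(motion="-1 0 0 -0.001 0.035;-1 0 0 -0.001 0.07;-1 0 0 -0.001 0.105;-1 0 0 -0.001 0.14;-1 0 0 -0.001 0.175;-1 0 0 -0.001 0.21;-1 0 0 -0.001 0.235;-1 0 0 -0.001 0.25;-1 0 0 -0.001 0.257;-1 0 0 -0.001 0.257;-1 0 0 -0.001 0.257;-1 0 0 -0.001 0.257")

```text
clock: 12.43
eef_pos: [595.1, 106.4, 256.5]
tcp_rot: [3.141, 0.0, 1.563]
contact_force: [-0.1, -5.2, 5.0]
opening: 0.119
```

Emit:
apply_moves(motion="0.2 0 0 0 0;0.2 0 0 0 0;0.2 0 0 0 0;0.2 0 0 0 0;0.2 0 0 -0.03 0;0.2 0 0 -0.065 0;0.2 0 0 -0.065 0")

```text
clock: 13.02
eef_pos: [596.9, 107.1, 327.0]
tcp_rot: [3.134, -0.002, 1.562]
contact_force: [1.6, 0.5, 0.6]
opening: 0.598
```

```bash
python3 -c "
from h import *
plan(595,154,262,1.562)
f=grab_frame('scene');cv2.imwrite('pics/s7.png',cv2.resize(f['img'][120:320,180:440,::-1],None,fx=3,fy=3))
f=grab_frame('top');m=rect(f,107,500,690,-60,270,2.4); cv2.imwrite('pics/t7.png',m[:,:,::-1])"
```

```text
now [596.9 107.1 327. ] yaw 1.562 q [0.18 0.4  1.75 0.   0.98 0.18] F [1.6 0.5 0.6] op 0.598 t 13.0167
shift x y z twist: 0.0469 -0.0024 0.0650 -0.0001
```

View pics/s7.png

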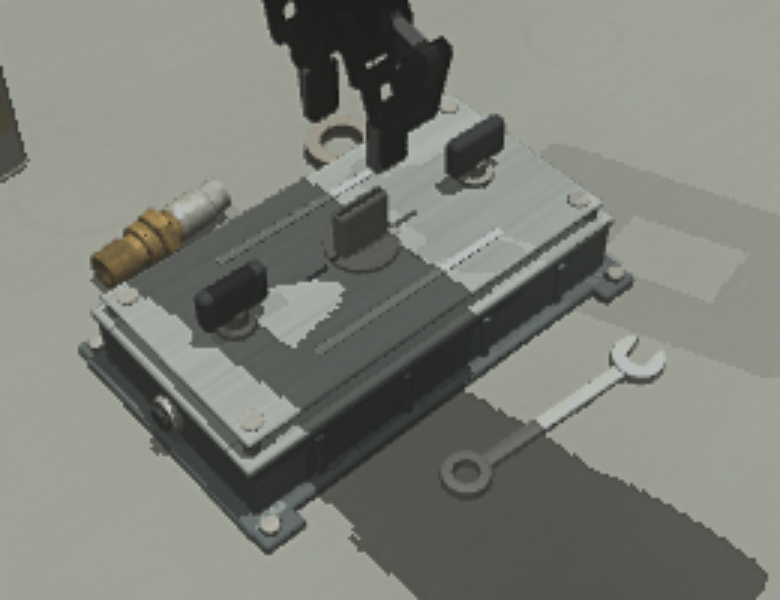

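View pics/t7.png

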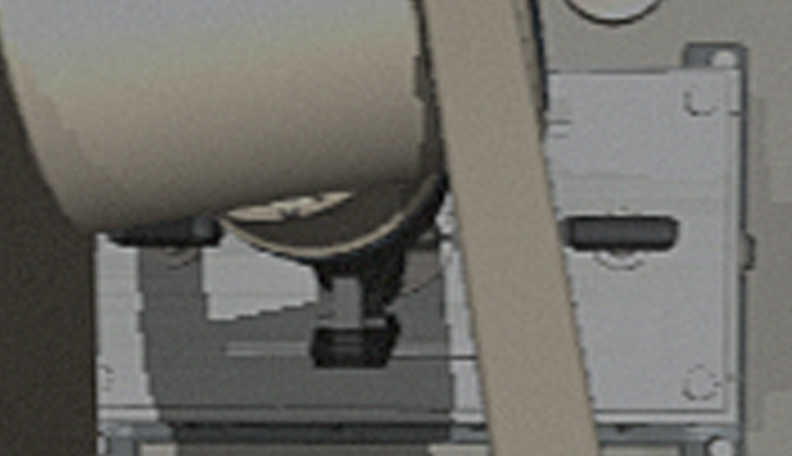

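The wing looks in line with the ribs (s7 px (360,225)). I'll move the arm aside and shut the gripper to get a clear top view of all three before pressing.

Emit:
apply_moves(motion="-1 -0.3 0 0 0;-1 -0.3 0 0 0;-1 -0.3 0 0 0;-1 -0.3 0 0 0;-1 -0.3 0 0 0;-1 -0.3 0 0 0;-1 -0.3 0 0 0;-1 -0.3 0 0 0;-1 -0.3 0 0 0")

```text
clock: 13.87
eef_pos: [591.5, -196.0, 319.8]
tcp_rot: [-3.14, -0.0, 1.558]
contact_force: [-0.4, -0.2, 0.9]
opening: 0.001
```

```bash
python3 - <<'E'
from h import *
plan(595,154.5,262,1.562)
f=grab_frame("top"); s=4;x1,y1=640,240
m=rect(f,107,550,x1,-30,y1,s)
cv2.imwrite("pics/t8.png",cv2.resize(m[:,:,::-1],(800,267)))
cv2.imwrite("pics/t8b.png",cv2.resize(m[100:260,320:760][:,:,::-1],(800,291)))
g=cv2.cvtColor(m,cv2.COLOR_RGB2GRAY)
n,l,st,ce=cv2.connectedComponentsWithStats((g<75).astype(np.uint8))
for i in range(1,n):
    if 100<st[i,4]<20000:
        c,v,w=pca(l==i); v=v*(-np.sign(v[0]))
        print(st[i,4],"x %.1f y %.1f"%(x1-c[1]/s,y1-c[0]/s),"th %.3f"%np.arctan2(v[1],-v[0]),w/s)
E
```

```text
now [ 591.5 -196.   319.8] yaw 1.558 q [-0.32  0.44  1.71 -0.    0.99 -0.31] F [-0.4 -0.2  0.9] op 0.001 t 13.8667
shift x y z twist: 0.3506 -0.0010 0.0578 -0.0013
7366 x 594.4 y 201.0 th -0.024 [18.59658578 55.24625898]
6493 x 592.6 y 12.0 th 0.007 [18.84182227 53.1616141 ]
224 x 595.2 y 121.8 th -0.047 [ 1.9603756  11.15162684]
129 x 595.2 y 97.0 th -0.027 [ 1.02212971 11.41177584]
2052 x 588.5 y 104.0 th 0.027 [ 5.40250652 46.7042395 ]
102 x 590.5 y 135.6 th 0.009 [0.95131629 9.75876104]
```

View pics/t8.png

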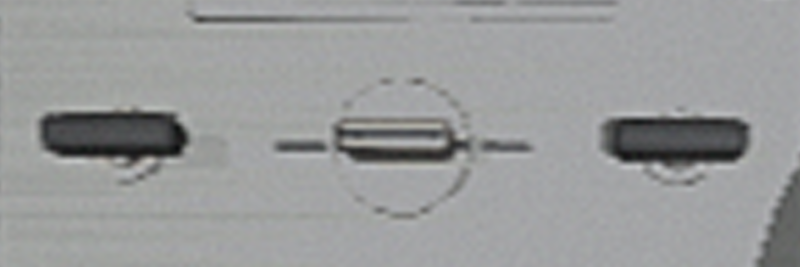

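View pics/t8b.png

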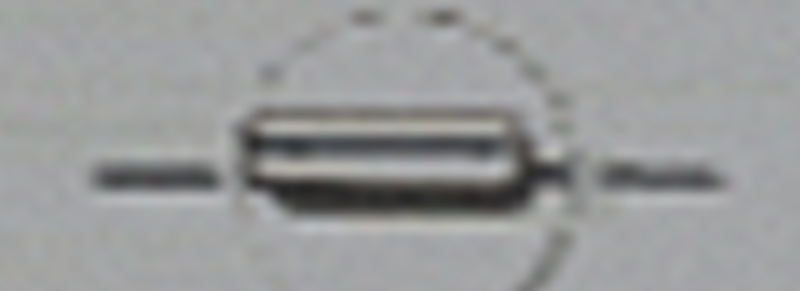

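All three lie along y within about 0.03 rad (t8: bars at px (115,133) and (680,138), wing at (395,137) between the ribs). Now I move over the bare face, 48 mm along +y from the centre, with the gripper shut.

Emit:
apply_moves(motion="-1 0.3505 -0.002 0 -0.001;-1 0.3505 -0.002 0 -0.001;-1 0.3505 -0.002 0 -0.001;-1 0.3505 -0.002 0 -0.001;-1 0.3505 -0.002 0 -0.001;-1 0.3505 -0.002 0 -0.001;-1 0.3505 -0.002 0 -0.001;-1 0.3505 -0.002 0 -0.001;-1 0.3505 -0.002 0 -0.001;-1 0.3505 -0.002 0 -0.001;-1 0.3505 -0.002 0 -0.001;-1 0.3505 -0.002 0.04 -0.001;-1 0.3505 -0.002 0.06 -0.001;-1 0.3505 -0.002 0.06 -0.001;-1 0.3505 -0.002 0.06 -0.001")

```text
clock: 15.17
eef_pos: [592.7, 156.4, 260.4]
tcp_rot: [-3.138, 0.001, 1.564]
contact_force: [1.1, 0.9, 0.2]
opening: 0.003
```

```bash
python3 - <<'E'
from h import *
plan(595,154.3,232,1.562)
f=grab_frame('scene');cv2.imwrite('pics/s9.png',cv2.resize(f['img'][120:320,180:440,::-1],None,fx=3,fy=3))
E
```

```text
now [592.7 156.4 260.4] yaw 1.564 q [ 0.26  0.5   1.77 -0.    0.88  0.26] F [1.1 0.9 0.2] op 0.003 t 15.1667
shift x y z twist: -0.0021 0.0023 0.0284 0.0007
```

View pics/s9.png

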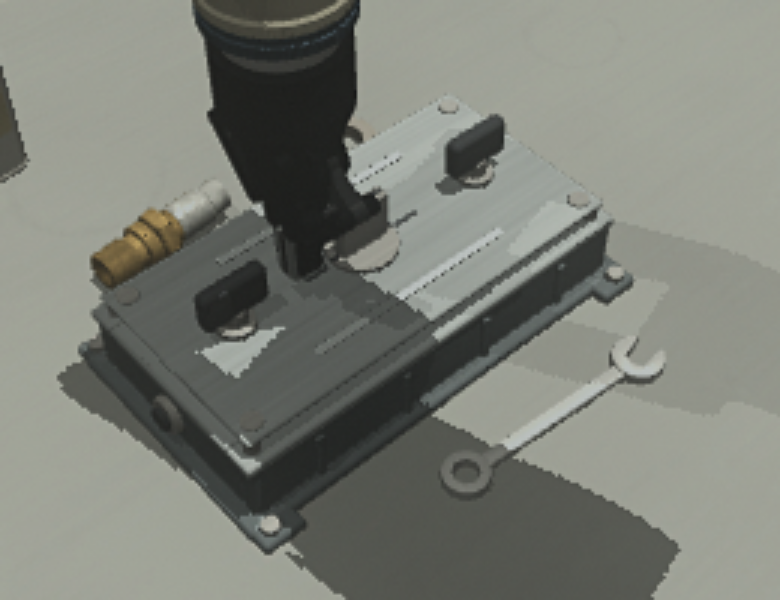

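The tips hang between the left bolt and the fastener, clear of both (px (305,265)). Now I press down in stages.

Emit:
apply_moves(motion="-1 -0.001 0.002 0.01 0;-1 -0.001 0.002 0.016 0;-1 -0.001 0.002 0.019 0;-1 -0.001 0.002 0.022 0;-1 -0.001 0.002 0.024 0;-1 -0.001 0.002 0.024 0;-1 -0.001 0.002 0.024 0")

```text
clock: 15.8
eef_pos: [595.6, 155.9, 237.9]
tcp_rot: [3.141, 0.0, 1.565]
contact_force: [-1.3, -2.2, 6.7]
opening: -0.003
```

Emit:
apply_moves(motion="-1 0 0 0.0015 0;-1 0 0 0.003 0;-1 0 0 0.0045 0;-1 0 0 0.0045 0;-1 0 0 0.0045 0")

```text
clock: 16.22
eef_pos: [595.6, 155.9, 233.8]
tcp_rot: [3.141, 0.0, 1.565]
contact_force: [-2.8, -1.4, 10.0]
opening: 0.0
```

Emit:
apply_moves(motion="-1 0 0 0.001 0;-1 0 0 0.002 0;-1 0 0 0.003 0;-1 0 0 0.003 0;-1 0 0 0.003 0")

```text
clock: 16.63
eef_pos: [595.7, 155.9, 232.4]
tcp_rot: [3.141, 0.0, 1.565]
contact_force: [-7.7, -4.2, 25.6]
opening: 0.001
```

The force jumped from 10 to 26 N over the last 1.4 mm, which means the hard stop. I'll hold and check in the pictures.

Emit:
apply_moves(motion="-1 0 0 0 0;-1 0 0 0 0;-1 0 0 0 0;-1 0 0 0 0")

```text
clock: 16.97
eef_pos: [595.6, 155.9, 232.4]
tcp_rot: [3.141, 0.0, 1.565]
contact_force: [-7.9, -3.7, 25.3]
opening: -0.006
```

```bash
python3 - <<'E'
from h import *
plan(595,154.3,232,1.562)
f=grab_frame('scene');cv2.imwrite('pics/s10.png',cv2.resize(f['img'][120:320,180:440,::-1],None,fx=3,fy=3))
for c in ("scene","top"):
  for q in ("panel_top","bolt_left_grip","bolt_right_grip"): print(c,q,[(np.round(d["point"],1),round(d["conf"],2)) for d in spotter.place_of(q,c)][:1])
E
```

```text
now [595.6 155.9 232.4] yaw 1.565 q [ 0.25  0.54  1.78 -0.    0.82  0.26] F [-7.9 -3.7 25.3] op -0.006 t 16.9667
shift x y z twist: -0.0016 -0.0006 0.0004 0.0009
scene panel_top [(array([594.1, 109.6,  58.6]), 0.56)]
scene bolt_left_grip [(array([593.7, 202.1,  86.8]), 0.88)]
scene bolt_right_grip [(array([595.6,  10.2,  84.7]), 0.77)]
top panel_top [(array([596. , 109.4,  69.9]), 0.63)]
top bolt_left_grip [(array([596.1, 205.9,  91.5]), 0.58)]
top bolt_right_grip [(array([599.1,  12.9,  93.8]), 0.53)]
```

View pics/s10.png

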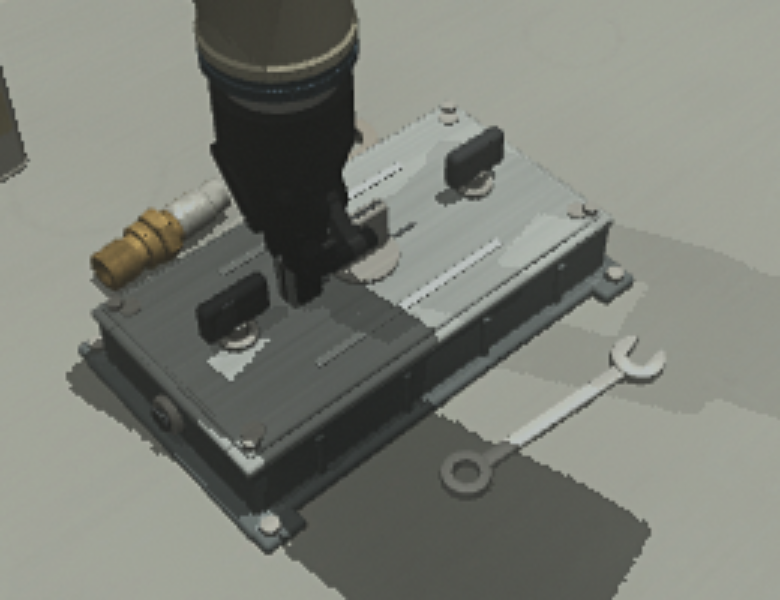

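The gap at the frame has closed, both bars are still in line, and the tips press on the bare face at px (300,290). Handing in while still pressing.

```bash
python3 -c "
from rig import r
print(r.sign_off()); s=r.sense(); print(s['clock'],s['contact_force'],s['eef_pos'])"
```

```text
the job is handed in; nothing more can be done
None
the job is handed in; nothing more can be done
```

The access panel is closed and was handed in at about 17 s of the 56 s allowed, with the arm still pressing it down.

- **Bolts:** I turned the left bolt, then the right, counter-clockwise to their end stops. The torque rose to 0.34 N m on the left and 0.61 N m on the right. The top picture then showed both bars along the housing's y axis within about 0.03 rad.
- **Fastener:** I turned it clockwise until its wing was in line with the index ribs. With the arm moved aside, the top picture put it within roughly 0.03 rad.
- **Panel:** I pressed the bare face with the shut gripper, about 49 mm along +y from the centre. The force rose from 10 N to a steady 25 N over the last 1.4 mm, and the tool height matched flush to within 0.4 mm. The scene picture showed the gap at the frame closed.

**One disagreement:** the detector on the scene camera put the panel face at 58.6 mm, which fits flush (59 mm). On the top camera it said 69.9 mm, with confidence 0.63. That camera looks nearly straight down and judges height poorly, so I trusted the force, the tool height and the scene picture. No reading was possible after hand-in.

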